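Sort the sanding blocks by feel and dock them

TASK

The three sanding blocks look alike and only their drag on the bench tells their grit: find out by feel which is the coarsest and which the finest. Slide the coarsest fully home against the back of the dock with the tall back strip and the finest fully home in the dock with the low back strip, and leave the middle one lying free on the bench, out of both docks and clear of their mouths. The blocks are to be slid, never lifted off the bench or tipped, and the other things on the bench are to stay where they are.

Things in the scene. Friction and masses are not known exactly. Their poses are not given: they have to be found in the camera images.
- block_a: one of three sanding blocks that look alike: 78 x 78 mm, 22 mm high, 0.8 kg, slick waxed pale wood frame over a round steel-backed abrasive sole (66 mm across, loose by 1 mm in the underside). In its back a centred square finger well, 52 x 52 mm, floor 9 mm above the bench, 13 mm deep; rim 13 mm wide. Origin: centre of the underside, at bench level; x, y parallel to the sides, z up.
- block_b: same looks, size, weight and axes as block_a. Slid level under its own weight alone, the block with the fine sole resists with about 0.5 to 1 N, the middle one 2 to 3 N, the coarse one 6 to 10 N. The soles are called coarse_sole, middle_sole and fine_sole; which block wears which is drawn anew each time and cannot be seen.
- block_c: same looks, size, weight and axes as block_a. Slid level under its own weight alone, the block with the fine sole resists with about 0.5 to 1 N, the middle one 2 to 3 N, the coarse one 6 to 10 N. The soles are called coarse_sole, middle_sole and fine_sole; which block wears which is drawn anew each time and cannot be seen.
- dock_tall: dock, a fixed U of brown wood strips on the bench, no floor; the one with the tall back strip, 42 mm high. Open on its -x side: blocks slide in along +x. Inside 90 mm wide; side strips 16 mm high, 78 mm long, 12 mm thick, flared outwards for 15 mm at the mouth. Origin: on the bench, at the centre of a block that is fully home (back strip's inner face 39 mm further along +x); z up.
- dock_low: dock, a fixed U of brown wood strips on the bench, no floor; the one with the low back strip, 16 mm high. Open on its -x side: blocks slide in along +x. Inside 90 mm wide; side strips 16 mm high, 78 mm long, 12 mm thick, flared outwards for 15 mm at the mouth. Origin: on the bench, at the centre of a block that is fully home (back strip's inner face 39 mm further along +x); z up.
- masking_tape: bystander, not to be disturbed: roll of masking tape lying flat, 104 mm across, 25 mm high; origin under its centre
- cork_block: bystander, not to be disturbed: cork block with a pale felt top, 33 x 46 mm, 42 mm high; origin under its centre
- gesso_jar: bystander, not to be disturbed: open white jar, 54 mm across, 95 mm high; origin under its centre
Mind the look-alikes: they are no part of the job. What is shaped like the block_a but black is not meant.

How it is judged:
At the end, for the whole second after the job is handed in: The coarsest block lies flat in the dock with the tall back strip and the finest flat in the dock with the low back strip, each within about 5 mm of touching the back strip; the middle block lies flat on the bench, its centre more than 90 mm from both docks' origins; all at rest (x of coarse_sole_c0 in the frame of dock_tall between -0.007 and 0.007 m and y of coarse_sole_c0 in the frame of dock_tall between -0.011 and 0.011 m and x of fine_sole_c0 in the frame of dock_low between -0.007 and 0.007 m and y of fine_sole_c0 in the frame of dock_low between -0.011 and 0.011 m and horizontal distance between middle_sole_c0 and dock_tall above 0.09 m and horizontal distance between middle_sole_c0 and dock_low above 0.09 m and height (world z) of block_a between -0.004 and 0.004 m and height (world z) of block_b between -0.004 and 0.004 m and height (world z) of block_c between -0.004 and 0.004 m and angle between each of block_a, block_b, block_c's own z axis and vertical below 0.06 rad and linear speed of each of block_a, block_b, block_c below 0.01 m/s).
It fails at once if a sanding block is lifted or tipped (underside centre more than 10 mm up, or more than 0.25 rad of tilt) (height (world z) of any of block_a, block_b, block_c above 0.01 m or angle between any of block_a, block_b, block_c's own z axis and vertical above 0.25 rad).
It fails at once if a bystander (tape, cork block, jar) is moved by more than 20 mm (distance of any of masking_tape, cork_block, gesso_jar from where it was at the start of the episode above 0.02 m).
It also fails if it takes over 72 s, if anything falls off the work surface, if the arm or the gripper's body presses on something with over 40 N, if the wrist force passes 120 N, or if a joint passes its speed limit or range.

ROBOT

A 6-joint arm with a two-finger parallel gripper is mounted at the origin on a cart in front of the work surface, level with it; the furniture and walls round the work are solid. World frame = base frame: x ahead of the robot, y to its left, z up, the work surface at z = 0. Lengths are in m, angles in rad, forces in N, time in s.
With the tool pointing down it reaches from about 0.25 to 0.725 m from the base axis. Payload 4 kg.
Tool frame: the origin (TCP) lies midway between the tips of the shut fingers; the grasp point (between the pads) lies 19 mm behind it; z points along the fingers, y is the line along which they close (so a half turn about z gives the same grasp; the last joint's range is limited). The gripper opens to 85 mm and grips with 20 to 120 N. Pads are 22 mm wide; open, the fingers measure 114 mm over their backs; the gripper's body (76 mm by 85 mm) begins 54 mm behind the grasp point. The pads swing forward as they close: fully open they stand 13 mm farther back than shut.
Start: joints at [1.27, 0.241, 0.005, 1.335, 0, 1.571], TCP at [0.148, 0.478, 0.231] pointing down, gripper open.
Joint ranges: [-2.72, 2.72], [-1.05, 1.87], [-1.09, 1.28], [-1.99, 2.15], [-1.42, 1.44], [-3.14, 3.14]. Speed limits (rad/s): [2.79, 2.79, 3.14, 3.14, 3.14, 3.14].

INTERFACE

Orientations are given as a unit quaternion [x, y, z, w].
In Python, from workcell import bot gives the robot as it stands. The module is installed in compiled form; this text tells all that it offers.
- The arm moves only by the tool jog_arm, never from a script. Its argument "deltas" is a list of rows, each an object with "fingers": the opening, from 0 (shut) to 1 (fully open); "delta_pos": the shift along the tool's x, y, z normalised to -1 to 1, where 1 is 300 mm, a list of three; "yaw": the turn about the tool's z normalised to -1 to 1, where 1 is pi/4 rad. A call has 1 to 12 rows; each row is the pose to reach, as a shift and turn from the pose commanded when the call began, along the tool's axes at that moment; what a row does not reach only later rows make up. A row lasts 1/10 s, in which the tool goes at most 50 mm and 8.59 degrees, less where a joint would pass 70% of its speed; a pose out of reach is approached as far as the arm can. A call with a number of a shift or a turn outside -1 to 1 is refused whole. A call with a gripper value outside its range is refused whole. The fingers move at their own pace and stop on an object; the grip force is fixed at half the most. Time passes only in rows, so rows that repeat a pose let the fingers close. It gives the time, the measured TCP pose, the force, the opening and the grip force at its end, in the units of the state.
- bot.get_obs(): the state, without advancing time (a new reading comes with each control period).
- bot.camera(name): name is "scene" or "top"; returns a dict with "image" (400x640x3 uint8, red, green, blue), "range_z" (400x640 float32, m along the optical axis (not along the pixel's ray), 0 where there is no reading), "fx", "fy", "cx", "cy" (pixels), "rvec" (rotation vector, rad) and "tvec" (3), from world to camera coordinates, as OpenCV has them. Camera axes: x right, y down, z forward; pixel columns grow to the right and rows downward; lengths in m; the calibration is good to about 2 mm. A picture is of the moment at which its call begins.
- bot.job_done(): hands the job in; it is judged then, once.
The state is a dict: "clock": time; "joint_pos": joint angles; "joint_vel": joint speeds; "tau": joint torques, N m; "eef_pos": TCP position; "tool_rot": TCP orientation; "ft_force": force on the tool from outside, world axes, zero at the start; "ft_torque": the same for the moment, N m; "grip_width": finger opening in m; "grasp_force": force on a finger pad.
Only numpy, scipy, OpenCV 4.12 (cv2) and the standard library are available. Lean on these libraries where they do the work, as an engineer would, in place of code of your own. Each camera call takes 0.05 s, during which the arm holds its last target. There are 200 camera calls.

## Working session

There is one attempt and no reset: what is moved stays moved. The work goes in short steps, Python scripts to look and compute and a tool call to move; the robot and the scene stay as the last step left them, time stands still between calls to the robot, and variables do not carry over. Pictures are saved under pics/ and viewed, at most 10 in all, crops included, and the job is handed in when it is done.

Besides the shell and the picture viewer there is one more tool, called after ">>>" as name([rows], argument=value, ...), one row to a line, values as JSON. jog_arm: Moves the arm, as the interface text tells. Scaled input: -1 to 1 covers 300 mm each way for a shift and pi/4 rad each way for a turn. Its arguments: {"type":"object","properties":{"deltas":{"type":"array","items":{"type":"object","properties":{"fingers":{"type":"number"},"delta_pos":{"type":"array","items":{"type":"number"}},"yaw":{"type":"number"}}}}},"required":["deltas"]}

```bash
mkdir -p pics; cat > h.py <<'E'
import numpy as np, cv2
from workcell import bot
def snap(n,name):
    c=bot.camera(n); cv2.imwrite(f'pics/{name}.png',c['image'][:,:,::-1]); np.savez(f'pics/{name}.npz',**c); return c
def px(c,u,v,z=0.022):
    R=cv2.Rodrigues(np.array(c['rvec']))[0]; t=np.array(c['tvec']).ravel()
    d=R.T@np.array([(u-c['cx'])/c['fx'],(v-c['cy'])/c['fy'],1]); o=-R.T@t
    return o+d*(z-o[2])/d[2]
def cloud(c):
    R=cv2.Rodrigues(np.array(c['rvec']))[0]; t=np.array(c['tvec']).ravel()
    v,u=np.mgrid[:400,:640]; Z=c['range_z']
    P=np.stack([(u-c['cx'])/c['fx']*Z,(v-c['cy'])/c['fy']*Z,Z],-1)
    return (P-t)@R
E
python3 - <<'E'
from h import *
snap('top','t0');snap('scene','s0')
o=bot.get_obs();print(o['eef_pos'],o['tool_rot'],o['clock'],o['ft_force'])
E
```

```text
[0.14795762 0.47699696 0.23050368] [ 1.49810815e-01  9.88714223e-01 -9.40583841e-04 -1.43009559e-04] 0.1 [ 0.58909216 -0.29198926  0.60238861]
```

View pics/t0.png

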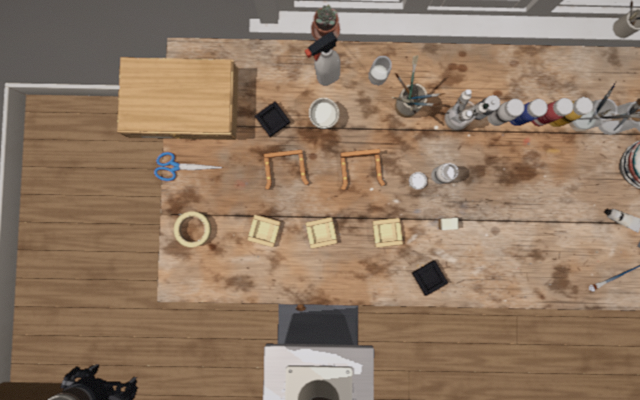

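View pics/s0.png

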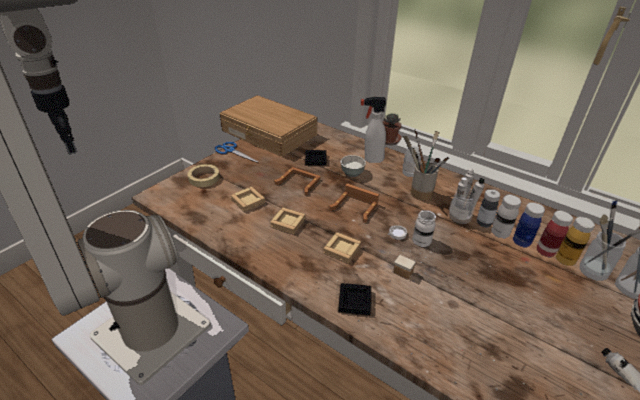

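Top view: blocks at (264,231), (321,233), (388,233). Docks are at (287,168) and (362,168), and the scene view shows the right one with the tall back. Tape is at (192,230), cork at (450,224), and a jar at (323,113) or (447,173).

```bash
python3 - <<'E'
from h import *
c=dict(np.load('pics/t0.npz'))
im=c['image'][130:260,240:420,::-1]
cv2.imwrite('pics/crop.png',cv2.resize(im,None,fx=4.4,fy=4.4,interpolation=cv2.INTER_CUBIC))
P=cloud(c)
# pale block fits
img=c['image'].astype(int)
for (u,v) in [(264,231),(321,233),(388,233)]:
    s=np.s_[v-20:v+21,u-22:u+23]
    p=P[s];i=img[s]
    m=(p[...,2]>0.012)&(p[...,2]<0.035)
    hsv=cv2.cvtColor(c['image'][s],cv2.COLOR_RGB2HSV)
    m2=(hsv[...,2]>165)&(hsv[...,1]>50)
    q=np.argwhere(m2)[:,::-1].astype(np.float32)+[u-22,v-20]
    w=np.array([px(c,a,b,.02)[:2] for a,b in q],np.float32)
    r=cv2.minAreaRect(w*1000); print('block',r, m.sum(),m2.sum(), np.median(p[m],0) if m.any() else '')
for n,x in dict(tape=(192,230),cork=(450,224),jar1=(323,113),jar2=(447,173),lid=(418,181),black=(430,278)).items(): print(n,px(c,*x).round(3), P[x[1],x[0]].round(3))
for (u0,u1) in [(260,312),(335,390)]:
    p=P[145:192,u0:u1].reshape(-1,3); p=p[(p[:,2]>.009)&(p[:,2]<.06)]
    print('dock',len(p),np.percentile(p[:,2],[50,90,98]),cv2.minAreaRect((p[:,:2]*1000).astype(np.float32)))
E
```

```text
block ((482.92059326171875, 166.99517822265625), (116.19677734375, 128.15223693847656), 1.3809823989868164) 426 1283 [0.4836891  0.16901793 0.02091138]
block ((480.7353515625, 0.959320068359375), (116.21932983398438, 128.08106994628906), 1.291045904159546) 420 1170 [0.4809376  0.00350346 0.0207916 ]
block ((484.3513488769531, -194.2173309326172), (116.36338806152344, 128.40139770507812), 0.8271815180778503) 434 1028 [ 0.48667973 -0.19030573  0.02066309]
tape [0.482 0.376 0.022] [0.481 0.382 0.001]
cork [ 0.514 -0.374  0.022] [ 0.514 -0.366  0.047]
jar1 [0.834 0.002 0.022] [0.831 0.002 0.03 ]
jar2 [ 0.663 -0.365  0.022] [ 0.659 -0.354  0.057]
lid [ 0.638 -0.28   0.022] [ 0.64  -0.284  0.003]
black [ 0.357 -0.317  0.022] [ 0.355 -0.321  0.006]
dock 421 [0.01505106 0.01832606 0.01989573] ((667.06298828125, 113.55264282226562), (105.99297332763672, 124.95199584960938), 8.52967643737793)
dock 484 [0.01723278 0.04189454 0.04469056] ((669.7992553710938, -111.41207885742188), (106.20538330078125, 124.92697143554688), 6.674917221069336)
```

View pics/crop.png

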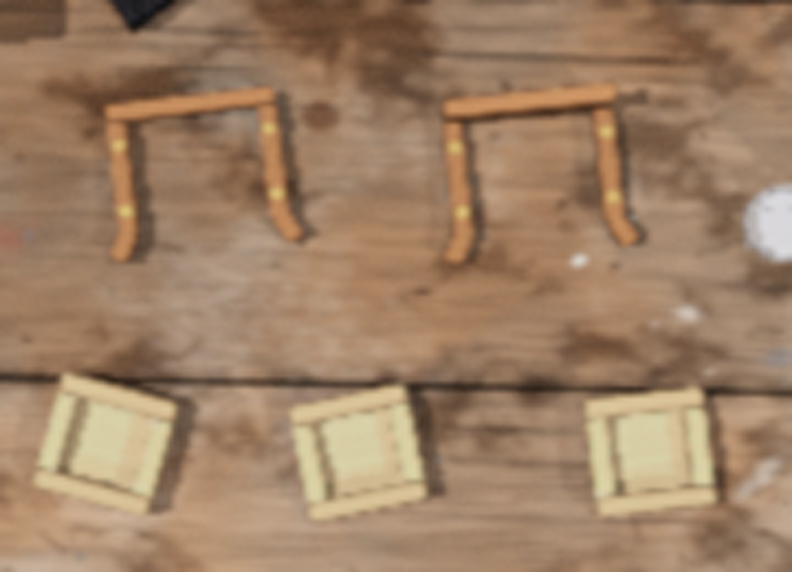

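```bash
cat >> h.py <<'E'
def plan(*ts):
    """world (x,y,z,yawdeg of target frame; tool y = +90+yaw) -> deltas from present pose"""
    from scipy.spatial.transform import Rotation as Ro
    o=bot.get_obs(); R=Ro.from_quat(o['tool_rot']).as_matrix(); p=np.array(o['eef_pos'])
    a=np.degrees(np.arctan2(R[1,1],R[0,1]))-90
    print('tcp',p.round(4),'yaw',round(a,2),'F',np.round(o['ft_force'],2),'t',o['clock'],'w',round(o['grip_width'],4))
    for t in ts:
        d=R.T@(np.array(t[:3])-p)/.3
        print(t,'->',d.round(4),'yaw',round(-(t[3]-a)/45,4))
E
python3 - <<'E'
from h import *
c=dict(np.load('pics/t0.npz'))
q=lambda L,z:np.array([px(c,240+u/4.4,130+v/4.4,z)[:2] for u,v in L])
for n,L in dict(b1=[(65,373),(180,403),(152,515),(35,485)],b2=[(290,408),(405,384),(428,495),(312,518)],b3=[(585,400),(702,388),(718,502),(600,517)]).items():
    w=q(L,.022);e=[w[0]-w[1],w[3]-w[2]];f=[w[0]-w[3],w[1]-w[2]]
    print(n,w.mean(0).round(4),[np.degrees(np.arctan2(-v[0],v[1])).round(1) for v in e],[np.degrees(np.arctan2(v[1],v[0])).round(1) for v in f],np.linalg.norm(e[0]+e[1])/2)
# dock: back strip inner edge top ends, side dots(yellow) on side strips tops z=.016
for n,B,zb,D in [('low',[(105,118),(275,103)],.016,[(120,147),(125,211),(269,129),(277,193)]),('tall',[(445,117),(617,103)],.042,[(456,147),(462,212),(607,132),(613,197)])]:
    b=q(B,zb);d=q(D,.016);e=b[0]-b[1]
    print(n,'back',b.round(4),np.degrees(np.arctan2(-e[0],e[1])),'dots',d.round(4).tolist())
    print([np.degrees(np.arctan2(v[1],v[0])).round(1) for v in (d[0]-d[1],d[2]-d[3])],np.linalg.norm(d[0]-d[2]),np.linalg.norm(d[0]-d[1]),'c',d.mean(0))
P=cloud(c)
for (u0,u1) in [(260,312),(335,390)]:
    p=P[145:192,u0:u1].reshape(-1,3);p=p[(p[:,2]>.009)&(p[:,2]<.06)]
    np.set_printoptions(suppress=True)
    t=p[p[:,2]>.03]
    if len(t)>10: print('tallstrip',cv2.minAreaRect((t[:,:2]*1000).astype(np.float32)))
plan((.484,.168,.12,-14.5))
E
```

```text
b1 [0.4834 0.1651] [np.float64(-13.4), np.float64(-13.2)] [np.float64(-13.4), np.float64(-12.6)] 0.07918554781302245
b2 [ 0.482  -0.0005] [np.float64(12.9), np.float64(12.3)] [np.float64(12.6), np.float64(12.8)] 0.07784380336322008
b3 [ 0.4855 -0.1938] [np.float64(7.0), np.float64(8.4)] [np.float64(8.1), np.float64(8.6)] 0.07827584017164213
low back [[0.7009 0.1736]
 [0.7134 0.0601]] 6.275948098799194 dots [[0.6816, 0.1631], [0.6387, 0.1586], [0.6958, 0.0637], [0.6528, 0.0574]]
[np.float64(5.9), np.float64(8.4)] 0.10037299823086318 0.04314373738501001 c [0.66721592 0.11072353]
tall back [[ 0.7021 -0.0525]
 [ 0.7137 -0.1652]] 5.877102342726921 dots [[0.6863, -0.0617], [0.6426, -0.0664], [0.6985, -0.1626], [0.6548, -0.1672]]
[np.float64(6.2), np.float64(6.0)] 0.10171413149144096 0.04386487729014132 c [ 0.6705405  -0.11448986]
tallstrip ((715.902099609375, -105.61100769042969), (13.276069641113281, 113.60638427734375), 6.674916744232178)
tcp [0.148  0.477  0.2305] yaw -17.23 F [ 0.59 -0.29  0.6 ] t 0.1 w 0.0853
(0.484, 0.168, 0.12, -14.5) -> [-1.375  -0.6512  0.3696] yaw -0.0607
```

>>> jog_arm([
  {"delta_pos": [-0.9, -0.43, 0.1], "yaw": -0.06, "fingers": 0.2},
  {"delta_pos": [-0.9, -0.43, 0.1], "yaw": -0.06, "fingers": 0.2},
  {"delta_pos": [-0.9, -0.43, 0.1], "yaw": -0.06, "fingers": 0.2},
  {"delta_pos": [-0.9, -0.43, 0.1], "yaw": -0.06, "fingers": 0.2},
  {"delta_pos": [-0.9, -0.43, 0.1], "yaw": -0.06, "fingers": 0.2},
  {"delta_pos": [-0.9, -0.43, 0.1], "yaw": -0.06, "fingers": 0.2},
  {"delta_pos": [-0.9, -0.43, 0.1], "yaw": -0.06, "fingers": 0.2},
  {"delta_pos": [-0.9, -0.43, 0.1], "yaw": -0.06, "fingers": 0.2},
])

```text
clock: 0.9
eef_pos: [0.3682, 0.2731, 0.2008]
tool_rot: [0.128, 0.992, -0.0, -0.001]
ft_force: [-0.8, 0.6, 0.5]
grip_width: 0.0173
grasp_force: 0.0
```

```bash
python3 - <<'E'
from h import *
plan((.4835,.166,.06,-13.2))
E
```

```text
tcp [0.3682 0.2731 0.2008] yaw -14.74 F [-0.77  0.64  0.45] t 0.9 w 0.0173
(0.4835, 0.166, 0.06, -13.2) -> [-0.4633 -0.2471  0.4688] yaw -0.0342
```

>>> jog_arm([
  {"delta_pos": [-0.463, -0.247, 0.3], "yaw": -0.034, "fingers": 0.2},
  {"delta_pos": [-0.463, -0.247, 0.3], "yaw": -0.034, "fingers": 0.2},
  {"delta_pos": [-0.463, -0.247, 0.3], "yaw": -0.034, "fingers": 0.2},
  {"delta_pos": [-0.463, -0.247, 0.3], "yaw": -0.034, "fingers": 0.2},
  {"delta_pos": [-0.463, -0.247, 0.533], "yaw": -0.034, "fingers": 0.2},
  {"delta_pos": [-0.463, -0.247, 0.533], "yaw": -0.034, "fingers": 0.2},
  {"delta_pos": [-0.463, -0.247, 0.533], "yaw": -0.034, "fingers": 0.2},
])

```text
clock: 1.6
eef_pos: [0.4797, 0.1682, 0.0379]
tool_rot: [0.112, 0.994, -0.002, -0.004]
ft_force: [-0.5, -0.7, 0.1]
grip_width: 0.0169
grasp_force: 0.0
```

```bash
python3 - <<'E'
from h import *
plan((.4835,.166,.0135,-13.2))
c=bot.camera('scene');im=c['image'][150:250,190:310,::-1]
cv2.imwrite('pics/v1.png',cv2.resize(im,None,fx=6,fy=6,interpolation=cv2.INTER_CUBIC))
E
```

```text
tcp [0.4797 0.1682 0.0379] yaw -12.86 F [-0.5  -0.7   0.13] t 1.6 w 0.0169
(0.4835, 0.166, 0.0135, -13.2) -> [-0.0144 -0.004   0.0814] yaw 0.0076
```

View pics/v1.png

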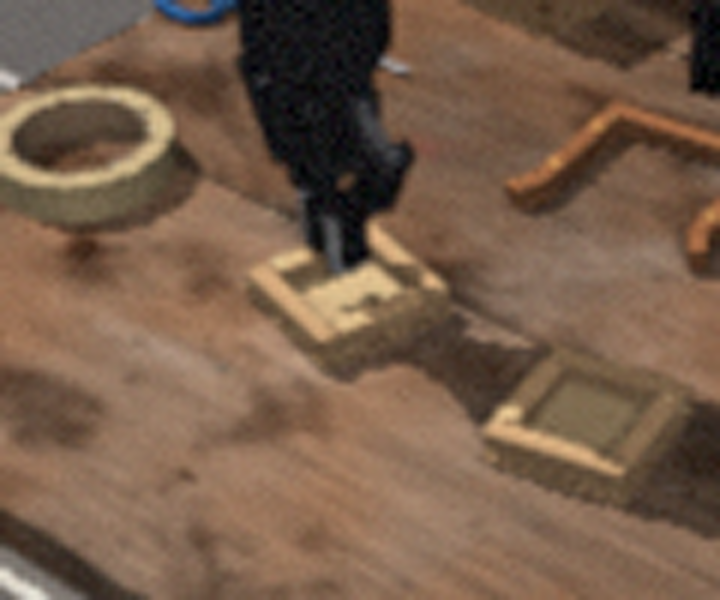

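Fingers hover over the well of the left block, with clearance on all sides; descending.

>>> jog_arm([
  {"delta_pos": [0, 0, 0.05], "yaw": 0, "fingers": 0.2},
  {"delta_pos": [0, 0, 0.089], "yaw": 0, "fingers": 0.2},
  {"delta_pos": [0, 0, 0.089], "yaw": 0, "fingers": 0.2},
  {"delta_pos": [0, 0, 0.089], "yaw": 0, "fingers": 0.2},
  {"delta_pos": [0, 0, 0.089], "yaw": 0, "fingers": 0.2},
])

```text
clock: 2.15
eef_pos: [0.4843, 0.1683, 0.0157]
tool_rot: [0.113, 0.994, 0.0, 0.001]
ft_force: [0.0, -0.9, 0.5]
grip_width: 0.0169
grasp_force: 0.0
```

>>> jog_arm([
  {"delta_pos": [-0.02, 0, 0], "fingers": 0.2, "yaw": 0},
  {"delta_pos": [-0.035, 0, 0], "fingers": 0.2, "yaw": 0},
  {"delta_pos": [-0.05, 0, 0], "fingers": 0.2, "yaw": 0},
  {"delta_pos": [-0.06, 0, 0], "fingers": 0.2, "yaw": 0},
  {"delta_pos": [-0.07, 0, 0], "fingers": 0.2, "yaw": 0},
  {"delta_pos": [-0.08, 0, 0], "fingers": 0.2, "yaw": 0},
  {"delta_pos": [-0.09, 0, 0], "fingers": 0.2, "yaw": 0},
  {"delta_pos": [-0.1, 0, 0], "fingers": 0.2, "yaw": 0},
])

```text
clock: 2.95
eef_pos: [0.5081, 0.1613, 0.0136]
tool_rot: [0.113, 0.994, -0.0, -0.005]
ft_force: [-10.0, 2.3, 5.1]
grip_width: 0.0166
grasp_force: 5.2
```

>>> jog_arm([
  {"delta_pos": [-0.01, 0, 0], "fingers": 0.2, "yaw": 0},
  {"delta_pos": [-0.02, 0, 0], "fingers": 0.2, "yaw": 0},
])

```text
clock: 3.15
eef_pos: [0.5139, 0.1598, 0.0136]
tool_rot: [0.113, 0.994, -0.0, -0.005]
ft_force: [-9.4, 2.8, 5.7]
grip_width: 0.0173
grasp_force: 5.3
```

>>> jog_arm([
  {"delta_pos": [-0.01, 0, 0], "fingers": 0.2, "yaw": 0},
  {"delta_pos": [-0.02, 0, 0], "fingers": 0.2, "yaw": 0},
])

```text
clock: 3.35
eef_pos: [0.5197, 0.1585, 0.0136]
tool_rot: [0.113, 0.994, -0.0, -0.005]
ft_force: [-9.2, 1.4, 5.1]
grip_width: 0.0166
grasp_force: 5.3
```

```bash
python3 - <<'E'
from h import *
plan((.49,.165,.08,-13),(.482,.001,.06,12.6))
snap('top','t1')
E
```

```text
tcp [0.5197 0.1585 0.0136] yaw -12.94 F [-9.2   1.36  5.12] t 3.35 w 0.0166
(0.49, 0.165, 0.08, -13) -> [ 0.1036 -0.0013 -0.2203] yaw 0.0014
(0.482, 0.001, 0.06, 12.6) -> [ 0.0065 -0.54   -0.1537] yaw -0.5675
```

>>> jog_arm([
  {"delta_pos": [0.02, 0, -0.02], "yaw": 0, "fingers": 0.2},
  {"delta_pos": [0.04, 0, -0.15], "yaw": 0, "fingers": 0.2},
  {"delta_pos": [0.04, 0, -0.2], "yaw": 0, "fingers": 0.2},
  {"delta_pos": [0.02, -0.54, -0.2], "yaw": -0.567, "fingers": 0.2},
  {"delta_pos": [0.02, -0.54, -0.2], "yaw": -0.567, "fingers": 0.2},
  {"delta_pos": [0.02, -0.54, -0.2], "yaw": -0.567, "fingers": 0.2},
  {"delta_pos": [0.02, -0.54, -0.2], "yaw": -0.567, "fingers": 0.2},
  {"delta_pos": [0.02, -0.54, -0.2], "yaw": -0.567, "fingers": 0.2},
  {"delta_pos": [0.02, -0.54, -0.1], "yaw": -0.567, "fingers": 0.2},
  {"delta_pos": [0.02, -0.54, -0.1], "yaw": -0.567, "fingers": 0.2},
  {"delta_pos": [0.02, -0.54, -0.1], "yaw": -0.567, "fingers": 0.2},
])

```text
clock: 4.5
eef_pos: [0.4821, 0.0024, 0.0447]
tool_rot: [-0.109, 0.994, 0.0, -0.001]
ft_force: [1.1, 0.8, -0.6]
grip_width: 0.0173
grasp_force: 0.0
```

```bash
python3 - <<'E'
from h import *
plan((.48,.001,.0165,12.6))
E
```

```text
tcp [0.4821 0.0024 0.0447] yaw 12.54 F [ 1.13  0.77 -0.64] t 4.5 w 0.0173
(0.48, 0.001, 0.0165, 12.6) -> [ 0.0076 -0.0029  0.0941] yaw -0.0013
```

>>> jog_arm([
  {"delta_pos": [0, 0, 0.05], "yaw": 0, "fingers": 0.2},
  {"delta_pos": [0, 0, 0.094], "yaw": 0, "fingers": 0.2},
  {"delta_pos": [0, 0, 0.094], "yaw": 0, "fingers": 0.2},
  {"delta_pos": [0, 0, 0.094], "yaw": 0, "fingers": 0.2},
])

```text
clock: 4.9
eef_pos: [0.483, 0.0023, 0.0174]
tool_rot: [-0.109, 0.994, -0.0, 0.0]
ft_force: [-0.4, 0.5, -0.7]
grip_width: 0.0173
grasp_force: 0.0
```

>>> jog_arm([
  {"delta_pos": [-0.02, 0, 0], "fingers": 0.2, "yaw": 0},
  {"delta_pos": [-0.035, 0, 0], "fingers": 0.2, "yaw": 0},
  {"delta_pos": [-0.05, 0, 0], "fingers": 0.2, "yaw": 0},
  {"delta_pos": [-0.06, 0, 0], "fingers": 0.2, "yaw": 0},
  {"delta_pos": [-0.07, 0, 0], "fingers": 0.2, "yaw": 0},
  {"delta_pos": [-0.08, 0, 0], "fingers": 0.2, "yaw": 0},
  {"delta_pos": [-0.09, 0, 0], "fingers": 0.2, "yaw": 0},
])

```text
clock: 5.6
eef_pos: [0.5082, 0.0077, 0.0161]
tool_rot: [-0.109, 0.994, 0.0, -0.001]
ft_force: [-3.1, -0.3, -1.1]
grip_width: 0.017
grasp_force: 1.5
```

>>> jog_arm([
  {"delta_pos": [-0.01, 0, 0], "fingers": 0.2, "yaw": 0},
  {"delta_pos": [-0.02, 0, 0], "fingers": 0.2, "yaw": 0},
])

```text
clock: 5.8
eef_pos: [0.5146, 0.009, 0.0162]
tool_rot: [-0.109, 0.994, 0.0, -0.0]
ft_force: [-3.3, -0.8, -1.9]
grip_width: 0.0173
grasp_force: 1.4
```

>>> jog_arm([
  {"delta_pos": [-0.01, 0, 0], "fingers": 0.2, "yaw": 0},
  {"delta_pos": [-0.02, 0, 0], "fingers": 0.2, "yaw": 0},
])

```text
clock: 6.0
eef_pos: [0.5206, 0.0103, 0.0164]
tool_rot: [-0.109, 0.994, 0.0, -0.0]
ft_force: [-2.9, -1.1, -1.7]
grip_width: 0.0171
grasp_force: 1.4
```

```bash
python3 - <<'E'
from h import *
plan((.484,-.192,.06,8))
E
```

```text
tcp [0.5206 0.0103 0.0164] yaw 12.51 F [-2.92 -1.06 -1.74] t 6.0 w 0.0171
(0.484, -0.192, 0.06, 8) -> [ 0.2651 -0.632  -0.1454] yaw 0.1002
```

>>> jog_arm([
  {"delta_pos": [0.02, 0, -0.02], "yaw": 0, "fingers": 0.2},
  {"delta_pos": [0.04, 0, -0.15], "yaw": 0, "fingers": 0.2},
  {"delta_pos": [0.04, 0, -0.2], "yaw": 0, "fingers": 0.2},
  {"delta_pos": [0.265, -0.632, -0.2], "yaw": 0.1, "fingers": 0.2},
  {"delta_pos": [0.265, -0.632, -0.2], "yaw": 0.1, "fingers": 0.2},
  {"delta_pos": [0.265, -0.632, -0.2], "yaw": 0.1, "fingers": 0.2},
  {"delta_pos": [0.265, -0.632, -0.2], "yaw": 0.1, "fingers": 0.2},
  {"delta_pos": [0.265, -0.632, -0.2], "yaw": 0.1, "fingers": 0.2},
  {"delta_pos": [0.265, -0.632, -0.1], "yaw": 0.1, "fingers": 0.2},
  {"delta_pos": [0.265, -0.632, -0.1], "yaw": 0.1, "fingers": 0.2},
  {"delta_pos": [0.265, -0.632, -0.1], "yaw": 0.1, "fingers": 0.2},
])

```text
clock: 7.1
eef_pos: [0.4838, -0.1915, 0.0469]
tool_rot: [-0.07, 0.998, 0.0, -0.0]
ft_force: [0.7, 0.0, 0.4]
grip_width: 0.0171
grasp_force: 0.0
```

```bash
python3 - <<'E'
from h import *
plan((.482,-.191,.0165,8))
E
```

```text
tcp [ 0.4838 -0.1915  0.0469] yaw 8.04 F [0.69 0.   0.38] t 7.1 w 0.0171
(0.482, -0.191, 0.0165, 8) -> [0.0056 0.0025 0.1014] yaw 0.001
```

>>> jog_arm([
  {"delta_pos": [0, 0, 0.05], "yaw": 0, "fingers": 0.2},
  {"delta_pos": [0, 0, 0.1], "yaw": 0, "fingers": 0.2},
  {"delta_pos": [0, 0, 0.1], "yaw": 0, "fingers": 0.2},
  {"delta_pos": [0, 0, 0.1], "yaw": 0, "fingers": 0.2},
])

```text
clock: 7.5
eef_pos: [0.4847, -0.1917, 0.0176]
tool_rot: [-0.07, 0.998, -0.0, 0.001]
ft_force: [1.0, 0.2, 0.5]
grip_width: 0.0172
grasp_force: 0.0
```

>>> jog_arm([
  {"delta_pos": [-0.02, 0, 0], "fingers": 0.2, "yaw": 0},
  {"delta_pos": [-0.035, 0, 0], "fingers": 0.2, "yaw": 0},
  {"delta_pos": [-0.05, 0, 0], "fingers": 0.2, "yaw": 0},
  {"delta_pos": [-0.06, 0, 0], "fingers": 0.2, "yaw": 0},
  {"delta_pos": [-0.07, 0, 0], "fingers": 0.2, "yaw": 0},
  {"delta_pos": [-0.08, 0, 0], "fingers": 0.2, "yaw": 0},
])

```text
clock: 8.1
eef_pos: [0.507, -0.1886, 0.0162]
tool_rot: [-0.07, 0.998, 0.0, -0.001]
ft_force: [-1.1, -0.5, 1.2]
grip_width: 0.0173
grasp_force: 1.0
```

>>> jog_arm([
  {"delta_pos": [-0.01, 0, 0], "fingers": 0.2, "yaw": 0},
  {"delta_pos": [-0.02, 0, 0], "fingers": 0.2, "yaw": 0},
])

```text
clock: 8.3
eef_pos: [0.5134, -0.1878, 0.0163]
tool_rot: [-0.07, 0.998, 0.0, -0.0]
ft_force: [-1.0, -0.6, 0.0]
grip_width: 0.0169
grasp_force: 0.9
```

```bash
python3 - <<'E'
from h import *
plan((.5,-.19,.0165,6.5))
snap('top','t2')
c=dict(np.load('pics/t2.npz'));im=c['image'][130:280,220:420,::-1]
cv2.imwrite('pics/crop2.png',cv2.resize(im,None,fx=4,fy=4,interpolation=cv2.INTER_CUBIC))
E
```

```text
tcp [ 0.5134 -0.1878  0.0163] yaw 8.0 F [-1.02 -0.56  0.01] t 8.3 w 0.0169
(0.5, -0.19, 0.0165, 6.5) -> [ 0.0451 -0.0011 -0.0007] yaw 0.0334
```

View pics/crop2.png

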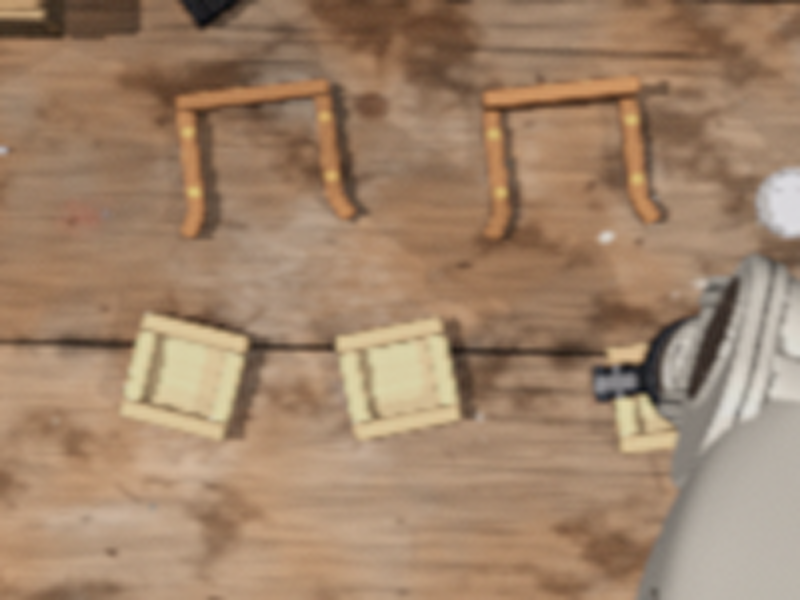

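Left block drags 9 N (coarse), middle one 3 N (middle), right one 1 N (fine). The picture shows coarse at crop (186,377), middle at (398,379), and the arm over the fine one. The middle block blocks both crossing paths, so I pull it back first.

```bash
python3 - <<'E'
from h import *
c=dict(np.load('pics/t2.npz'))
print(px(c,319.5,224.75),px(c,266.5,224.25))
plan((.504,.006,.0165,12.6),(.504,.006,.045,12.6))
E
```

```text
[0.50444543 0.00583611 0.022     ] [0.50277892 0.15992929 0.022     ]
tcp [ 0.5142 -0.1877  0.0164] yaw 8.02 F [-0.66  0.08  0.44] t 8.35 w 0.0172
(0.504, 0.006, 0.0165, 12.6) -> [-5.660e-02  6.442e-01 -3.000e-04] yaw -0.1018
(0.504, 0.006, 0.045, 12.6) -> [-0.0566  0.6443 -0.0953] yaw -0.1018
```

>>> jog_arm([
  {"delta_pos": [0.02, 0, -0.02], "yaw": 0, "fingers": 0.2},
  {"delta_pos": [0.02, 0, -0.12], "yaw": 0, "fingers": 0.2},
  {"delta_pos": [-0.057, 0.644, -0.15], "yaw": -0.1, "fingers": 0.2},
  {"delta_pos": [-0.057, 0.644, -0.15], "yaw": -0.1, "fingers": 0.2},
  {"delta_pos": [-0.057, 0.644, -0.15], "yaw": -0.1, "fingers": 0.2},
  {"delta_pos": [-0.057, 0.644, -0.15], "yaw": -0.1, "fingers": 0.2},
  {"delta_pos": [-0.057, 0.644, -0.1], "yaw": -0.1, "fingers": 0.2},
  {"delta_pos": [-0.057, 0.644, -0.1], "yaw": -0.1, "fingers": 0.2},
  {"delta_pos": [-0.057, 0.644, -0.05], "yaw": -0.1, "fingers": 0.2},
  {"delta_pos": [-0.057, 0.644, 0.0], "yaw": -0.1, "fingers": 0.2},
  {"delta_pos": [-0.057, 0.644, 0.0], "yaw": -0.1, "fingers": 0.2},
])

```text
clock: 9.45
eef_pos: [0.5021, 0.0048, 0.0155]
tool_rot: [-0.108, 0.994, 0.0, -0.002]
ft_force: [-0.8, 0.5, 0.4]
grip_width: 0.0171
grasp_force: 0.0
```

>>> jog_arm([
  {"delta_pos": [0, 0, 0], "yaw": 0, "fingers": 0.25},
  {"delta_pos": [0, 0, 0], "yaw": 0, "fingers": 0.3},
  {"delta_pos": [0, 0, 0], "yaw": 0, "fingers": 0.3},
])

```text
clock: 9.75
eef_pos: [0.5043, 0.0055, 0.0175]
tool_rot: [-0.109, 0.994, -0.0, 0.001]
ft_force: [-0.3, -0.5, -0.5]
grip_width: 0.0256
grasp_force: 0.0
```

```bash
python3 - <<'E'
from h import *
plan((.365,0.0,.0165,7))
E
```

```text
tcp [0.5043 0.0055 0.0175] yaw 12.47 F [-0.34 -0.48 -0.51] t 9.75 w 0.0256
(0.365, 0.0, 0.0165, 7) -> [0.4575 0.0825 0.0023] yaw 0.1216
```

>>> jog_arm([
  {"delta_pos": [0, 0, 0.004], "yaw": 0, "fingers": 0.35},
  {"delta_pos": [0, 0, 0.006], "yaw": 0, "fingers": 0.4},
  {"delta_pos": [0, 0, 0.006], "yaw": 0, "fingers": 0.4},
])

```text
clock: 10.05
eef_pos: [0.5035, 0.0059, 0.0147]
tool_rot: [-0.109, 0.994, 0.0, -0.0]
ft_force: [0.8, -0.7, 1.2]
grip_width: 0.0341
grasp_force: 0.2
```

>>> jog_arm([
  {"delta_pos": [0, 0, 0], "yaw": 0, "fingers": 0.46},
  {"delta_pos": [0, 0, 0], "yaw": 0, "fingers": 0.5},
  {"delta_pos": [0, 0, 0], "yaw": 0, "fingers": 0.5},
])

```text
clock: 10.35
eef_pos: [0.5031, 0.0058, 0.0143]
tool_rot: [-0.109, 0.994, 0.0, -0.0]
ft_force: [0.3, 0.6, -2.8]
grip_width: 0.041
grasp_force: 60.1
```

The inside grip holds at 41 mm with 60 N. Dragging the middle block back.

>>> jog_arm([
  {"delta_pos": [0.06, 0.01, 0], "yaw": 0, "fingers": 0.5},
  {"delta_pos": [0.14, 0.025, 0], "yaw": 0, "fingers": 0.5},
  {"delta_pos": [0.22, 0.04, 0], "yaw": 0, "fingers": 0.5},
  {"delta_pos": [0.3, 0.055, 0], "yaw": 0, "fingers": 0.5},
  {"delta_pos": [0.38, 0.07, 0], "yaw": 0, "fingers": 0.5},
  {"delta_pos": [0.45, 0.08, 0], "yaw": 0, "fingers": 0.5},
  {"delta_pos": [0.47, 0.08, 0], "yaw": 0, "fingers": 0.5},
  {"delta_pos": [0.47, 0.08, 0], "yaw": 0, "fingers": 0.5},
])

```text
clock: 11.15
eef_pos: [0.3597, -0.0014, 0.0146]
tool_rot: [-0.109, 0.994, 0.0, -0.001]
ft_force: [0.5, 0.6, -5.6]
grip_width: 0.0413
grasp_force: 64.7
```

>>> jog_arm([
  {"delta_pos": [0, 0, 0], "yaw": 0, "fingers": 0.4},
  {"delta_pos": [0, 0, 0], "yaw": 0, "fingers": 0.3},
  {"delta_pos": [0, 0, 0], "yaw": 0, "fingers": 0.3},
])

```text
clock: 11.45
eef_pos: [0.3623, -0.0013, 0.0151]
tool_rot: [-0.109, 0.994, -0.0, 0.001]
ft_force: [0.5, -0.3, 0.1]
grip_width: 0.0259
grasp_force: 0.0
```

```bash
python3 - <<'E'
from h import *
c=snap('top','t3')
im=c['image'][130:280,220:420,::-1]
cv2.imwrite('pics/crop3.png',cv2.resize(im,None,fx=4,fy=4,interpolation=cv2.INTER_CUBIC))
plan((.503,.162,.015,-13),(.503,.162,.07,-13))
E
```

```text
tcp [ 0.3619 -0.0013  0.015 ] yaw 12.51 F [-0.49 -0.56 -0.33] t 11.5 w 0.0256
(0.503, 0.162, 0.015, -13) -> [-0.577   0.4295  0.0006] yaw 0.5669
(0.503, 0.162, 0.07, -13) -> [-0.5772  0.4294 -0.1827] yaw 0.5669
```

View pics/crop3.png

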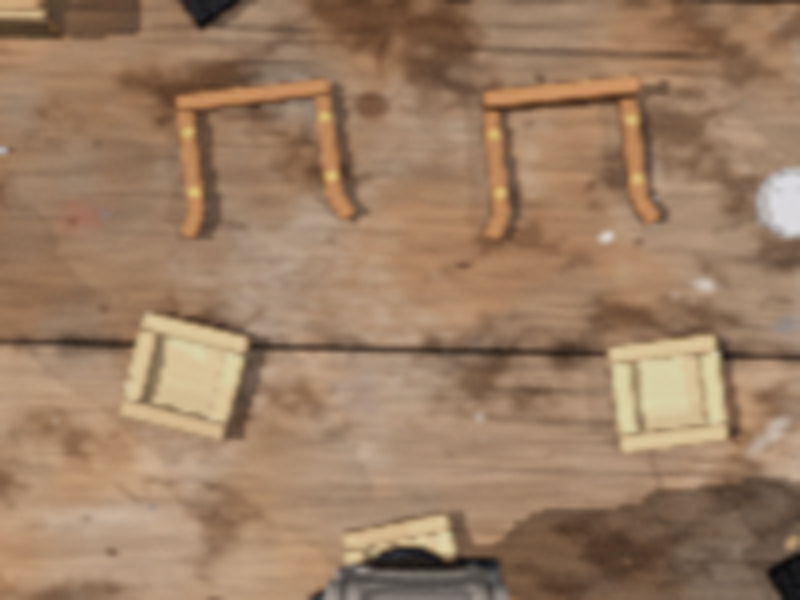

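>>> jog_arm([
  {"delta_pos": [0, 0, -0.1], "yaw": 0, "fingers": 0.3},
  {"delta_pos": [0, 0, -0.18], "yaw": 0.1, "fingers": 0.3},
  {"delta_pos": [-0.577, 0.43, -0.18], "yaw": 0.567, "fingers": 0.3},
  {"delta_pos": [-0.577, 0.43, -0.18], "yaw": 0.567, "fingers": 0.3},
  {"delta_pos": [-0.577, 0.43, -0.18], "yaw": 0.567, "fingers": 0.3},
  {"delta_pos": [-0.577, 0.43, -0.18], "yaw": 0.567, "fingers": 0.3},
  {"delta_pos": [-0.577, 0.43, -0.15], "yaw": 0.567, "fingers": 0.3},
  {"delta_pos": [-0.577, 0.43, -0.1], "yaw": 0.567, "fingers": 0.3},
  {"delta_pos": [-0.577, 0.43, -0.1], "yaw": 0.567, "fingers": 0.3},
])

```text
clock: 12.4
eef_pos: [0.5007, 0.1625, 0.0426]
tool_rot: [0.113, 0.994, -0.001, -0.002]
ft_force: [-0.9, -0.7, -0.8]
grip_width: 0.0255
grasp_force: 0.0
```

```bash
python3 - <<'E'
from h import *
plan((.503,.162,.015,-13))
c=dict(np.load('pics/t3.npz'));print(px(c,386.75,228.25))
E
```

```text
tcp [0.5007 0.1625 0.0426] yaw -12.92 F [-0.87 -0.71 -0.79] t 12.4 w 0.0255
(0.503, 0.162, 0.015, -13) -> [-0.0083  0.0002  0.0919] yaw 0.0017
[ 0.4982383  -0.18996824  0.022     ]
```

>>> jog_arm([
  {"delta_pos": [0, 0, 0.05], "yaw": 0, "fingers": 0.3},
  {"delta_pos": [0, 0, 0.1], "yaw": 0, "fingers": 0.3},
  {"delta_pos": [0, 0, 0.1], "yaw": 0, "fingers": 0.3},
  {"delta_pos": [0, 0, 0.1], "yaw": 0, "fingers": 0.4},
  {"delta_pos": [0, 0, 0.1], "yaw": 0, "fingers": 0.5},
  {"delta_pos": [0, 0, 0.1], "yaw": 0, "fingers": 0.5},
  {"delta_pos": [0, 0, 0.1], "yaw": 0, "fingers": 0.5},
])

```text
clock: 13.1
eef_pos: [0.5018, 0.162, 0.0152]
tool_rot: [0.113, 0.994, -0.0, 0.0]
ft_force: [-1.2, 0.5, -0.6]
grip_width: 0.0408
grasp_force: 59.9
```

```bash
python3 - <<'E'
from h import *
plan((.44,.22,.015,-5))
E
```

```text
tcp [0.5018 0.162  0.0152] yaw -13.02 F [-1.19  0.46 -0.64] t 13.1 w 0.0408
(0.44, 0.22, 0.015, -5) -> [0.2442 0.1421 0.0006] yaw -0.1781
```

>>> jog_arm([
  {"delta_pos": [0.05, 0.03, 0], "yaw": 0, "fingers": 0.5},
  {"delta_pos": [0.12, 0.07, 0], "yaw": 0, "fingers": 0.5},
  {"delta_pos": [0.19, 0.11, 0], "yaw": 0, "fingers": 0.5},
  {"delta_pos": [0.24, 0.14, 0], "yaw": 0, "fingers": 0.5},
  {"delta_pos": [0.24, 0.14, 0], "yaw": 0, "fingers": 0.5},
  {"delta_pos": [0.24, 0.14, 0], "yaw": 0, "fingers": 0.4},
  {"delta_pos": [0.24, 0.14, 0], "yaw": 0, "fingers": 0.3},
  {"delta_pos": [0.24, 0.14, 0], "yaw": 0, "fingers": 0.3},
  {"delta_pos": [0.24, 0.14, -0.1], "yaw": 0, "fingers": 0.3},
  {"delta_pos": [0.24, 0.14, -0.2], "yaw": 0, "fingers": 0.3},
])

```text
clock: 14.1
eef_pos: [0.4403, 0.2181, 0.0742]
tool_rot: [0.114, 0.994, -0.001, -0.001]
ft_force: [0.3, 0.3, 0.4]
grip_width: 0.0258
grasp_force: 0.0
```

```bash
python3 - <<'E'
from h import *
plan((.498,-.189,.045,8))
E
```

```text
tcp [0.4403 0.2181 0.0742] yaw -13.06 F [0.31 0.27 0.35] t 14.1 w 0.0258
(0.498, -0.189, 0.045, 8) -> [-0.4944 -1.2783  0.0993] yaw -0.4681
```

Note: coarse now at about (0.441, 0.219), yaw −13°.

>>> jog_arm([
  {"delta_pos": [-0.35, -0.9, 0], "yaw": -0.468, "fingers": 0.3},
  {"delta_pos": [-0.35, -0.9, 0], "yaw": -0.468, "fingers": 0.3},
  {"delta_pos": [-0.35, -0.9, 0], "yaw": -0.468, "fingers": 0.3},
  {"delta_pos": [-0.35, -0.9, 0], "yaw": -0.468, "fingers": 0.3},
  {"delta_pos": [-0.35, -0.9, 0], "yaw": -0.468, "fingers": 0.3},
  {"delta_pos": [-0.35, -0.9, 0], "yaw": -0.468, "fingers": 0.3},
  {"delta_pos": [-0.35, -0.9, 0], "yaw": -0.468, "fingers": 0.3},
])

```text
clock: 14.8
eef_pos: [0.4836, -0.0736, 0.0749]
tool_rot: [-0.066, 0.998, -0.001, 0.001]
ft_force: [-0.2, 0.1, -0.3]
grip_width: 0.0258
grasp_force: 0.0
```

```bash
python3 - <<'E'
from h import *
plan((.498,-.189,.045,8))
E
```

```text
tcp [ 0.4836 -0.0736  0.0749] yaw 7.51 F [-0.24  0.1  -0.26] t 14.8 w 0.0258
(0.498, -0.189, 0.045, 8) -> [ 0.0028 -0.3873  0.1006] yaw -0.0108
```

>>> jog_arm([
  {"delta_pos": [0.003, -0.387, 0.05], "yaw": 0, "fingers": 0.3},
  {"delta_pos": [0.003, -0.387, 0.05], "yaw": 0, "fingers": 0.3},
  {"delta_pos": [0.003, -0.387, 0.1], "yaw": 0, "fingers": 0.3},
  {"delta_pos": [0.003, -0.387, 0.1], "yaw": 0, "fingers": 0.3},
  {"delta_pos": [0.003, -0.387, 0.15], "yaw": 0, "fingers": 0.3},
  {"delta_pos": [0.003, -0.387, 0.2], "yaw": 0, "fingers": 0.3},
  {"delta_pos": [0.003, -0.387, 0.2], "yaw": 0, "fingers": 0.3},
  {"delta_pos": [0.003, -0.387, 0.2], "yaw": 0, "fingers": 0.4},
  {"delta_pos": [0.003, -0.387, 0.2], "yaw": 0, "fingers": 0.5},
  {"delta_pos": [0.003, -0.387, 0.2], "yaw": 0, "fingers": 0.5},
  {"delta_pos": [0.003, -0.387, 0.2], "yaw": 0, "fingers": 0.5},
])

```text
clock: 15.9
eef_pos: [0.5017, -0.1835, 0.0195]
tool_rot: [-0.071, 0.997, -0.003, 0.004]
ft_force: [-1.6, -3.3, 19.9]
grip_width: 0.0429
grasp_force: 9.6
```

```bash
python3 - <<'E'
from h import *
plan((.51,-.05,.015,7.2),(.54,.0955,.015,7.2))
E
```

```text
tcp [ 0.5017 -0.1835  0.0195] yaw 8.09 F [-1.64 -3.32 19.86] t 15.9 w 0.0429
(0.51, -0.05, 0.015, 7.2) -> [-0.0901  0.4369  0.013 ] yaw 0.0198
(0.54, 0.0955, 0.015, 7.2) -> [-0.2574  0.903   0.0116] yaw 0.0198
```

Fz is 20 N and the width is unusual: a finger is likely on the rim. Closing a little, lifting off and looking.

>>> jog_arm([
  {"delta_pos": [0, 0, -0.05], "yaw": 0, "fingers": 0.4},
  {"delta_pos": [0, 0, -0.12], "yaw": 0, "fingers": 0.3},
  {"delta_pos": [0, 0, -0.15], "yaw": 0, "fingers": 0.2},
])

```text
clock: 16.2
eef_pos: [0.499, -0.1814, 0.0618]
tool_rot: [-0.071, 0.997, -0.0, 0.001]
ft_force: [-0.4, 0.1, 0.2]
grip_width: 0.0171
grasp_force: 0.0
```

```bash
python3 - <<'E'
from h import *
plan()
c=snap('scene','s4');im=c['image'][180:280,270:420,::-1]
cv2.imwrite('pics/v4.png',cv2.resize(im,None,fx=5,fy=5,interpolation=cv2.INTER_CUBIC))
c=snap('top','t4')
s=np.s_[205:252,365:412]
p=cloud(c)[s].reshape(-1,3);m=(p[:,2]>.014)&(p[:,2]<.03)
hsv=cv2.cvtColor(c['image'][s],cv2.COLOR_RGB2HSV).reshape(-1,3)
print(m.sum(),np.median(p[m],0))
E
```

```text
tcp [ 0.499  -0.1814  0.0618] yaw 8.14 F [-0.43  0.06  0.23] t 16.2 w 0.0171
150 [ 0.51710986 -0.16153184  0.0210144 ]
```

View pics/v4.png

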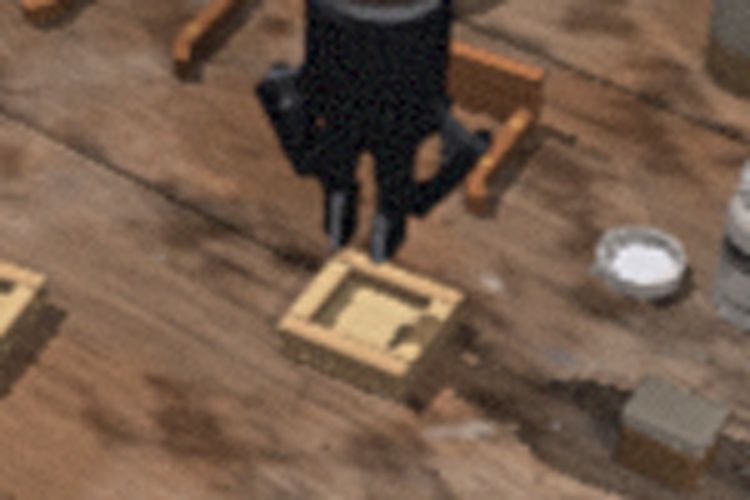

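The block is flat; the fingers had overshot and sat on its left rim. Rim centre is at scene pixel (345,242).

```bash
python3 - <<'E'
from h import *
c=dict(np.load('pics/s4.npz'))
w=np.array([px(c,270+u/5,180+v/5)[:2] for u,v in [(345,252),(465,295),(405,372),(283,322)]]);print(w.round(4),w.mean(0))
c=dict(np.load('pics/t4.npz'))
m=w.mean(0)
plan((*m,.045,8))
# colour-based rim check in top view
hsv=cv2.cvtColor(c['image'],cv2.COLOR_RGB2HSV)
mk=((hsv[...,0]>20)&(hsv[...,0]<33)&(hsv[...,1]>60)&(hsv[...,2]>150)).astype(np.uint8)
n,l,s,ce=cv2.connectedComponentsWithStats(mk)
for i in range(1,n):
    if s[i,4]>100 and s[i,0]>230 and s[i,1]>190: print(s[i],px(c,*ce[i]).round(4))
E
```

```text
[[ 0.5289 -0.153 ]
 [ 0.5406 -0.2267]
 [ 0.4687 -0.234 ]
 [ 0.4598 -0.1594]] [ 0.4995067 -0.1932658]
tcp [ 0.4992 -0.182   0.0614] yaw 8.13 F [ 0.01  0.78 -0.87] t 16.3 w 0.0169
(np.float64(0.4995067020913412), np.float64(-0.19326580080065092), 0.045, 8) -> [ 0.0046 -0.0374  0.0546] yaw 0.0028
```

>>> jog_arm([
  {"delta_pos": [0.005, -0.031, 0.05], "yaw": 0, "fingers": 0.2},
  {"delta_pos": [0.005, -0.031, 0.1], "yaw": 0, "fingers": 0.2},
  {"delta_pos": [0.005, -0.031, 0.155], "yaw": 0, "fingers": 0.2},
  {"delta_pos": [0.005, -0.031, 0.155], "yaw": 0, "fingers": 0.2},
  {"delta_pos": [0.005, -0.031, 0.155], "yaw": 0, "fingers": 0.3},
  {"delta_pos": [0.005, -0.031, 0.155], "yaw": 0, "fingers": 0.4},
  {"delta_pos": [0.005, -0.031, 0.155], "yaw": 0, "fingers": 0.5},
  {"delta_pos": [0.005, -0.031, 0.155], "yaw": 0, "fingers": 0.5},
])

```text
clock: 17.1
eef_pos: [0.4983, -0.1922, 0.0138]
tool_rot: [-0.07, 0.998, -0.0, 0.001]
ft_force: [-0.1, 0.2, 1.8]
grip_width: 0.0409
grasp_force: 63.9
```

```bash
python3 - <<'E'
from h import *
plan((.51,-.05,.015,7.2),(.54,.0955,.015,7.2))
E
```

```text
tcp [ 0.4983 -0.1922  0.0138] yaw 8.05 F [-0.11  0.21  1.78] t 17.1 w 0.0409
(0.51, -0.05, 0.015, 7.2) -> [-0.1051  0.464  -0.0044] yaw 0.019
(0.54, 0.0955, 0.015, 7.2) -> [-0.2721  0.9302 -0.0047] yaw 0.019
```

>>> jog_arm([
  {"delta_pos": [-0.02, 0.06, -0.002], "yaw": 0.019, "fingers": 0.5},
  {"delta_pos": [-0.05, 0.16, -0.002], "yaw": 0.019, "fingers": 0.5},
  {"delta_pos": [-0.08, 0.27, -0.002], "yaw": 0.019, "fingers": 0.5},
  {"delta_pos": [-0.11, 0.38, -0.002], "yaw": 0.019, "fingers": 0.5},
  {"delta_pos": [-0.14, 0.49, -0.002], "yaw": 0.019, "fingers": 0.5},
  {"delta_pos": [-0.17, 0.6, -0.002], "yaw": 0.019, "fingers": 0.5},
  {"delta_pos": [-0.2, 0.71, -0.002], "yaw": 0.019, "fingers": 0.5},
  {"delta_pos": [-0.24, 0.82, -0.002], "yaw": 0.019, "fingers": 0.5},
  {"delta_pos": [-0.272, 0.9, -0.002], "yaw": 0.019, "fingers": 0.5},
  {"delta_pos": [-0.272, 0.93, -0.002], "yaw": 0.019, "fingers": 0.5},
  {"delta_pos": [-0.272, 0.93, -0.002], "yaw": 0.019, "fingers": 0.5},
  {"delta_pos": [-0.272, 0.93, -0.002], "yaw": 0.019, "fingers": 0.5},
])

```text
clock: 18.3
eef_pos: [0.5392, 0.0954, 0.0138]
tool_rot: [-0.063, 0.998, -0.0, -0.0]
ft_force: [1.1, 0.9, -2.8]
grip_width: 0.0408
grasp_force: 64.8
```

```bash
python3 - <<'E'
from h import *
plan((.669,.1125,.014,7.2))
c=snap('top','t5');im=c['image'][130:250,240:400,::-1]
cv2.imwrite('pics/v5.png',cv2.resize(im,None,fx=5,fy=5,interpolation=cv2.INTER_CUBIC))
E
```

```text
tcp [0.5392 0.0954 0.0138] yaw 7.2 F [ 1.15  0.93 -2.8 ] t 18.3 w 0.0408
(0.669, 0.1125, 0.014, 7.2) -> [-0.4363  0.0025 -0.0006] yaw -0.0001
```

View pics/v5.png

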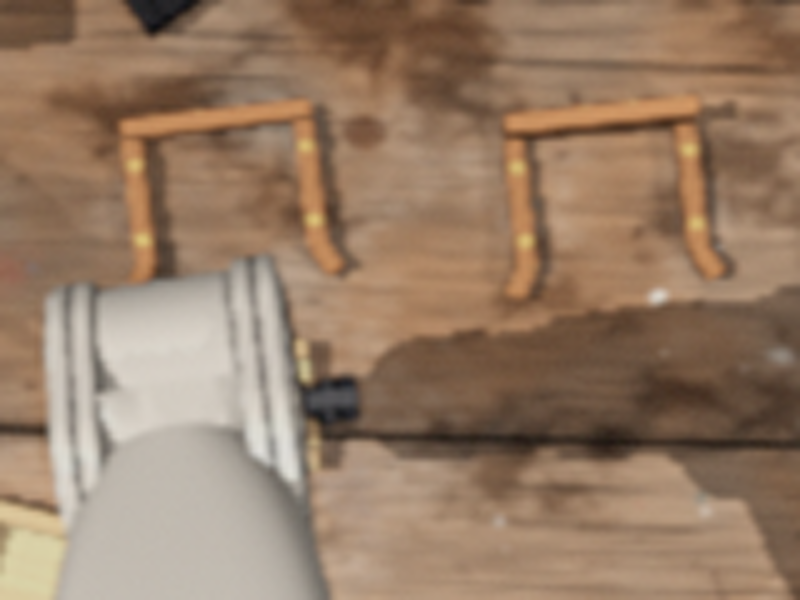

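The block's right edge, at crop (312,405), lines up about 7 mm inside the extended right strip of the low dock, so it is centred. Sliding in.

>>> jog_arm([
  {"delta_pos": [-0.05, 0, 0], "yaw": 0, "fingers": 0.5},
  {"delta_pos": [-0.1, 0, 0], "yaw": 0, "fingers": 0.5},
  {"delta_pos": [-0.16, 0, 0], "yaw": 0, "fingers": 0.5},
  {"delta_pos": [-0.22, 0, 0], "yaw": 0, "fingers": 0.5},
  {"delta_pos": [-0.28, 0, 0], "yaw": 0, "fingers": 0.5},
  {"delta_pos": [-0.32, 0, 0], "yaw": 0, "fingers": 0.5},
])

```text
clock: 18.95
eef_pos: [0.6352, 0.1057, 0.0138]
tool_rot: [-0.061, 0.998, -0.0, -0.0]
ft_force: [-0.8, 0.2, 0.1]
grip_width: 0.0411
grasp_force: 68.8
```

>>> jog_arm([
  {"delta_pos": [-0.03, 0, 0], "yaw": 0, "fingers": 0.5},
  {"delta_pos": [-0.06, 0, 0], "yaw": 0, "fingers": 0.5},
  {"delta_pos": [-0.085, 0, 0], "yaw": 0, "fingers": 0.5},
  {"delta_pos": [-0.1, 0, 0], "yaw": 0, "fingers": 0.5},
])

```text
clock: 19.35
eef_pos: [0.6646, 0.11, 0.0139]
tool_rot: [-0.062, 0.998, -0.0, -0.0]
ft_force: [-2.5, -1.6, 0.6]
grip_width: 0.0412
grasp_force: 68.8
```

>>> jog_arm([
  {"delta_pos": [-0.008, 0, 0], "yaw": 0, "fingers": 0.5},
  {"delta_pos": [-0.014, 0, 0], "yaw": 0, "fingers": 0.5},
  {"delta_pos": [-0.014, 0, 0], "yaw": 0, "fingers": 0.5},
])

```text
clock: 19.65
eef_pos: [0.6669, 0.1109, 0.0138]
tool_rot: [-0.063, 0.998, -0.001, -0.002]
ft_force: [-5.4, -3.4, 4.4]
grip_width: 0.0411
grasp_force: 69.4
```

>>> jog_arm([
  {"delta_pos": [-0.006, 0, 0], "yaw": 0, "fingers": 0.5},
  {"delta_pos": [-0.01, 0, 0], "yaw": 0, "fingers": 0.5},
  {"delta_pos": [-0.01, 0, 0], "yaw": 0, "fingers": 0.5},
])

```text
clock: 19.95
eef_pos: [0.667, 0.1108, 0.0138]
tool_rot: [-0.063, 0.998, -0.001, -0.005]
ft_force: [-12.5, -3.8, 8.5]
grip_width: 0.0411
grasp_force: 70.6
```

Home: stopped at x=0.667 against the back strip, with force rising. Releasing.

>>> jog_arm([
  {"delta_pos": [0.006, 0, 0], "yaw": 0, "fingers": 0.42},
  {"delta_pos": [0.01, 0, 0], "yaw": 0, "fingers": 0.3},
  {"delta_pos": [0.01, 0, 0], "yaw": 0, "fingers": 0.2},
  {"delta_pos": [0.01, 0, 0], "yaw": 0, "fingers": 0.2},
  {"delta_pos": [0.01, 0, -0.1], "yaw": 0, "fingers": 0.2},
  {"delta_pos": [0.01, 0, -0.2], "yaw": 0, "fingers": 0.2},
  {"delta_pos": [0.01, 0, -0.2], "yaw": 0, "fingers": 0.2},
])

```text
clock: 20.65
eef_pos: [0.6722, 0.1126, 0.0788]
tool_rot: [-0.063, 0.998, 0.0, 0.005]
ft_force: [0.1, 0.3, 0.7]
grip_width: 0.0173
grasp_force: 0.0
```

```bash
python3 - <<'E'
from h import *
plan((.441,.219,.075,-13))
E
```

```text
tcp [0.6722 0.1126 0.0788] yaw 7.2 F [0.1  0.29 0.66] t 20.65 w 0.0173
(0.441, 0.219, 0.075, -13) -> [0.7203 0.4483 0.0061] yaw 0.4489
```

>>> jog_arm([
  {"delta_pos": [0.72, 0.448, 0], "yaw": 0.449, "fingers": 0.2},
  {"delta_pos": [0.72, 0.448, 0], "yaw": 0.449, "fingers": 0.2},
  {"delta_pos": [0.72, 0.448, 0], "yaw": 0.449, "fingers": 0.2},
  {"delta_pos": [0.72, 0.448, 0], "yaw": 0.449, "fingers": 0.2},
  {"delta_pos": [0.72, 0.448, 0], "yaw": 0.449, "fingers": 0.2},
  {"delta_pos": [0.72, 0.448, 0], "yaw": 0.449, "fingers": 0.2},
  {"delta_pos": [0.72, 0.448, 0], "yaw": 0.449, "fingers": 0.2},
  {"delta_pos": [0.72, 0.448, 0.1], "yaw": 0.449, "fingers": 0.2},
  {"delta_pos": [0.72, 0.448, 0.1], "yaw": 0.449, "fingers": 0.2},
])

```text
clock: 21.55
eef_pos: [0.4368, 0.217, 0.0413]
tool_rot: [0.114, 0.993, -0.001, -0.002]
ft_force: [-0.3, -0.2, -0.3]
grip_width: 0.017
grasp_force: 0.0
```

```bash
python3 - <<'E'
from h import *
plan((.441,.219,.0145,-13))
E
```

```text
tcp [0.4368 0.217  0.0413] yaw -13.07 F [-0.27 -0.17 -0.31] t 21.55 w 0.017
(0.441, 0.219, 0.0145, -13) -> [-0.0125  0.0099  0.0891] yaw -0.0015
```

>>> jog_arm([
  {"delta_pos": [-0.01, 0.006, 0.02], "yaw": 0, "fingers": 0.2},
  {"delta_pos": [-0.01, 0.006, 0.07], "yaw": 0, "fingers": 0.2},
  {"delta_pos": [-0.01, 0.006, 0.095], "yaw": 0, "fingers": 0.2},
  {"delta_pos": [-0.01, 0.006, 0.095], "yaw": 0, "fingers": 0.2},
  {"delta_pos": [-0.01, 0.006, 0.095], "yaw": 0, "fingers": 0.3},
  {"delta_pos": [-0.01, 0.006, 0.095], "yaw": 0, "fingers": 0.4},
  {"delta_pos": [-0.01, 0.006, 0.095], "yaw": 0, "fingers": 0.5},
  {"delta_pos": [-0.01, 0.006, 0.095], "yaw": 0, "fingers": 0.5},
])

```text
clock: 22.35
eef_pos: [0.441, 0.2195, 0.0156]
tool_rot: [0.113, 0.994, 0.0, 0.0]
ft_force: [0.5, -0.6, 0.3]
grip_width: 0.041
grasp_force: 60.0
```

```bash
python3 - <<'E'
from h import *
plan((.515,.12,.014,-5),(.515,-.05,.014,6.2),(.535,-.127,.014,6.2))
E
```

```text
tcp [0.441  0.2195 0.0156] yaw -13.0 F [ 0.49 -0.56  0.34] t 22.35 w 0.041
(0.515, 0.12, 0.014, -5) -> [-0.3149 -0.2677  0.0054] yaw -0.1778
(0.515, -0.05, 0.014, 6.2) -> [-0.4424 -0.8198  0.0053] yaw -0.4267
(0.535, -0.127, 0.014, 6.2) -> [-0.5651 -1.0549  0.0052] yaw -0.4267
```

>>> jog_arm([
  {"delta_pos": [-0.07, -0.06, 0.003], "yaw": -0.03, "fingers": 0.5},
  {"delta_pos": [-0.15, -0.12, 0.003], "yaw": -0.08, "fingers": 0.5},
  {"delta_pos": [-0.23, -0.19, 0.003], "yaw": -0.13, "fingers": 0.5},
  {"delta_pos": [-0.315, -0.27, 0.003], "yaw": -0.18, "fingers": 0.5},
  {"delta_pos": [-0.34, -0.38, 0.003], "yaw": -0.23, "fingers": 0.5},
  {"delta_pos": [-0.365, -0.49, 0.003], "yaw": -0.28, "fingers": 0.5},
  {"delta_pos": [-0.39, -0.6, 0.003], "yaw": -0.33, "fingers": 0.5},
  {"delta_pos": [-0.415, -0.71, 0.003], "yaw": -0.38, "fingers": 0.5},
  {"delta_pos": [-0.442, -0.82, 0.003], "yaw": -0.427, "fingers": 0.5},
  {"delta_pos": [-0.442, -0.82, 0.003], "yaw": -0.427, "fingers": 0.5},
  {"delta_pos": [-0.442, -0.82, 0.003], "yaw": -0.427, "fingers": 0.5},
])

```text
clock: 23.45
eef_pos: [0.5157, -0.0529, 0.0156]
tool_rot: [-0.052, 0.999, -0.003, 0.001]
ft_force: [-1.1, -8.2, 5.6]
grip_width: 0.0413
grasp_force: 62.7
```

```bash
python3 - <<'E'
from h import *
plan((.535,-.127,.014,6.2))
E
```

```text
tcp [ 0.5157 -0.0529  0.0156] yaw 6.02 F [-1.09 -8.21  5.58] t 23.45 w 0.0413
(0.535, -0.127, 0.014, 6.2) -> [-0.0382 -0.2524  0.0067] yaw -0.004
```

>>> jog_arm([
  {"delta_pos": [-0.01, -0.09, 0], "yaw": 0, "fingers": 0.5},
  {"delta_pos": [-0.025, -0.18, 0], "yaw": 0, "fingers": 0.5},
  {"delta_pos": [-0.04, -0.248, 0], "yaw": 0, "fingers": 0.5},
  {"delta_pos": [-0.04, -0.248, 0], "yaw": 0, "fingers": 0.5},
  {"delta_pos": [-0.04, -0.248, 0], "yaw": 0, "fingers": 0.5},
])

```text
clock: 23.95
eef_pos: [0.5358, -0.1213, 0.0155]
tool_rot: [-0.055, 0.999, 0.001, 0.001]
ft_force: [-1.5, 1.6, 5.6]
grip_width: 0.0417
grasp_force: 63.8
```

```bash
python3 - <<'E'
from h import *
plan((.64,-.1155,.014,6.4),(.669,-.1122,.014,6.4))
E
```

```text
tcp [ 0.5358 -0.1213  0.0155] yaw 6.26 F [-1.49  1.59  5.55] t 23.95 w 0.0417
(0.64, -0.1155, 0.014, 6.4) -> [-0.3474 -0.0187  0.0058] yaw -0.0031
(0.669, -0.1122, 0.014, 6.4) -> [-0.4447 -0.0183  0.0061] yaw -0.0031
```

>>> jog_arm([
  {"delta_pos": [-0.05, -0.016, 0], "yaw": 0, "fingers": 0.5},
  {"delta_pos": [-0.1, -0.018, 0], "yaw": 0, "fingers": 0.5},
  {"delta_pos": [-0.16, -0.018, 0], "yaw": 0, "fingers": 0.5},
  {"delta_pos": [-0.22, -0.018, 0], "yaw": 0, "fingers": 0.5},
])

```text
clock: 24.35
eef_pos: [0.5923, -0.1199, 0.0148]
tool_rot: [-0.054, 0.999, 0.0, -0.008]
ft_force: [-19.4, -2.2, 18.4]
grip_width: 0.0411
grasp_force: 89.2
```

>>> jog_arm([
  {"delta_pos": [-0.04, 0, 0], "yaw": 0, "fingers": 0.5},
  {"delta_pos": [-0.08, 0, 0], "yaw": 0, "fingers": 0.5},
  {"delta_pos": [-0.12, 0, 0], "yaw": 0, "fingers": 0.5},
])

```text
clock: 24.65
eef_pos: [0.6278, -0.1165, 0.0148]
tool_rot: [-0.054, 0.999, -0.0, -0.009]
ft_force: [-21.3, -2.2, 19.4]
grip_width: 0.0414
grasp_force: 89.3
```

>>> jog_arm([
  {"delta_pos": [-0.03, 0, 0], "yaw": 0, "fingers": 0.5},
  {"delta_pos": [-0.06, 0, 0], "yaw": 0, "fingers": 0.5},
  {"delta_pos": [-0.08, 0, 0], "yaw": 0, "fingers": 0.5},
])

```text
clock: 24.95
eef_pos: [0.653, -0.1139, 0.0149]
tool_rot: [-0.054, 0.999, -0.0, -0.008]
ft_force: [-21.4, -1.1, 19.1]
grip_width: 0.0413
grasp_force: 89.4
```

>>> jog_arm([
  {"delta_pos": [-0.015, 0, -0.002], "yaw": 0, "fingers": 0.5},
  {"delta_pos": [-0.03, 0, -0.003], "yaw": 0, "fingers": 0.5},
  {"delta_pos": [-0.04, 0, -0.003], "yaw": 0, "fingers": 0.5},
])

```text
clock: 25.25
eef_pos: [0.6666, -0.1123, 0.0149]
tool_rot: [-0.054, 0.999, 0.0, -0.006]
ft_force: [-15.4, -1.6, 11.5]
grip_width: 0.0413
grasp_force: 88.6
```

>>> jog_arm([
  {"delta_pos": [-0.008, 0, 0], "yaw": 0, "fingers": 0.5},
  {"delta_pos": [-0.014, 0, 0], "yaw": 0, "fingers": 0.5},
])

```text
clock: 25.45
eef_pos: [0.6702, -0.1119, 0.0149]
tool_rot: [-0.054, 0.999, 0.0, -0.007]
ft_force: [-14.9, -1.2, 11.9]
grip_width: 0.0413
grasp_force: 88.5
```

>>> jog_arm([
  {"delta_pos": [-0.006, 0, 0], "yaw": 0, "fingers": 0.5},
  {"delta_pos": [-0.01, 0, 0], "yaw": 0, "fingers": 0.5},
])

```text
clock: 25.65
eef_pos: [0.6733, -0.1116, 0.0149]
tool_rot: [-0.054, 0.999, 0.0, -0.006]
ft_force: [-15.1, -1.5, 10.6]
grip_width: 0.0412
grasp_force: 88.5
```

>>> jog_arm([
  {"delta_pos": [-0.006, 0, 0], "yaw": 0, "fingers": 0.5},
  {"delta_pos": [-0.01, 0, 0], "yaw": 0, "fingers": 0.5},
])

```text
clock: 25.85
eef_pos: [0.6763, -0.1112, 0.0149]
tool_rot: [-0.054, 0.999, 0.0, -0.006]
ft_force: [-14.2, -1.1, 9.9]
grip_width: 0.0413
grasp_force: 88.5
```

>>> jog_arm([
  {"delta_pos": [-0.006, 0, 0], "yaw": 0, "fingers": 0.5},
  {"delta_pos": [-0.01, 0, 0], "yaw": 0, "fingers": 0.5},
])

```text
clock: 26.05
eef_pos: [0.6773, -0.1112, 0.0148]
tool_rot: [-0.054, 0.999, -0.0, -0.009]
ft_force: [-20.7, -1.7, 16.2]
grip_width: 0.0413
grasp_force: 88.3
```

>>> jog_arm([
  {"delta_pos": [-0.005, 0, 0], "yaw": 0, "fingers": 0.5},
  {"delta_pos": [-0.008, 0, 0], "yaw": 0, "fingers": 0.5},
])

```text
clock: 26.25
eef_pos: [0.6773, -0.1111, 0.0148]
tool_rot: [-0.054, 0.998, 0.0, -0.011]
ft_force: [-26.3, -2.5, 19.1]
grip_width: 0.0411
grasp_force: 88.3
```

Stopped at the back with force rising. Releasing and checking.

>>> jog_arm([
  {"delta_pos": [0.008, 0, 0], "yaw": 0, "fingers": 0.5},
  {"delta_pos": [0.012, 0, 0], "yaw": 0, "fingers": 0.4},
  {"delta_pos": [0.012, 0, 0], "yaw": 0, "fingers": 0.2},
  {"delta_pos": [0.012, 0, 0], "yaw": 0, "fingers": 0.2},
  {"delta_pos": [0.012, 0, -0.1], "yaw": 0, "fingers": 0.2},
  {"delta_pos": [0.012, 0, -0.25], "yaw": 0, "fingers": 0.2},
  {"delta_pos": [0.012, 0, -0.4], "yaw": 0, "fingers": 0.2},
  {"delta_pos": [0.5, 0.1, -0.6], "yaw": 0, "fingers": 0.2},
  {"delta_pos": [0.9, 0.1, -0.6], "yaw": 0, "fingers": 0.2},
  {"delta_pos": [0.9, 0.1, -0.6], "yaw": 0, "fingers": 0.2},
  {"delta_pos": [0.9, 0.1, -0.6], "yaw": 0, "fingers": 0.2},
  {"delta_pos": [0.9, 0.1, -0.6], "yaw": 0, "fingers": 0.2},
])

```text
clock: 27.45
eef_pos: [0.4403, -0.1101, 0.1909]
tool_rot: [-0.055, 0.999, -0.0, 0.001]
ft_force: [-0.4, -1.0, 1.5]
grip_width: 0.0172
grasp_force: 0.0
```

>>> jog_arm([
  {"delta_pos": [0.3, 0, 0], "yaw": 0, "fingers": 0.2},
  {"delta_pos": [0.3, 0, 0], "yaw": 0, "fingers": 0.2},
  {"delta_pos": [0.3, 0, 0], "yaw": 0, "fingers": 0.2},
])

```text
clock: 27.75
eef_pos: [0.3475, -0.1195, 0.1904]
tool_rot: [-0.053, 0.999, 0.0, -0.001]
ft_force: [0.3, 0.7, -0.1]
grip_width: 0.0168
grasp_force: 0.0
```

```bash
python3 - <<'E'
from h import *
plan()
c=snap('top','t6');im=c['image'][130:280,220:420,::-1]
cv2.imwrite('pics/v6.png',cv2.resize(im,None,fx=4,fy=4,interpolation=cv2.INTER_CUBIC))
E
```

```text
tcp [ 0.3475 -0.1195  0.1904] yaw 6.11 F [ 0.26  0.67 -0.09] t 27.75 w 0.0168
```

View pics/v6.png

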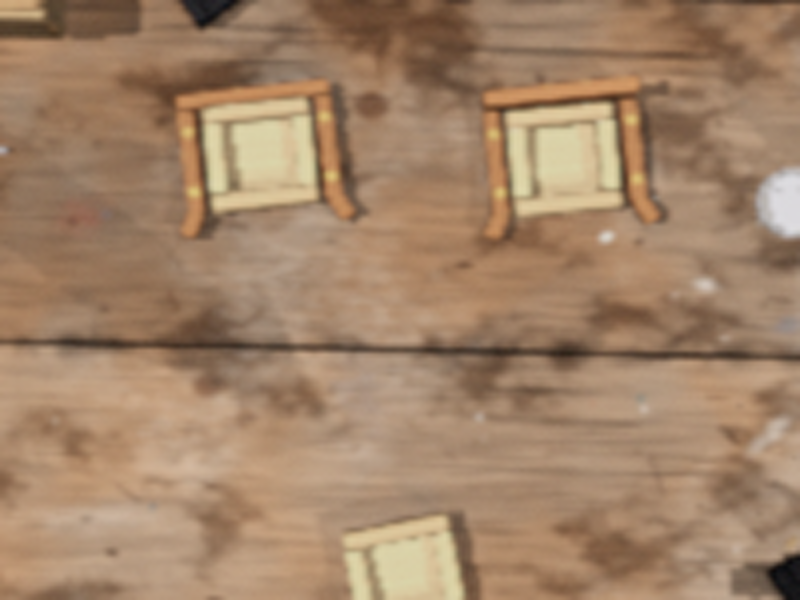

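Both blocks sit home: low dock at crop (260,154), tall dock at (566,158), each within about 2 mm of the same place relative to its dock. The middle one lies free at (400,570). Handing in.

```bash
python3 -c "
from h import *
print(bot.job_done())"
```

```text
the job is handed in; nothing more can be done
None
```

I handed the job in at about 28 s: by feel, the left block was coarsest (9 N), the centre one middle (3 N) and the right one finest (1 N). The coarsest is home in the tall dock, the finest is home in the low dock, and the middle one lies free in front of the robot; I got no verdict back.

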